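# Slide the tray divider over and load the long blank

### The arm

A 6-joint arm with a two-finger parallel gripper is mounted at the origin on a cart in front of the work surface, level with it; the furniture and walls round the work are solid. World frame = base frame: x ahead of the robot, y to its left, z up, the work surface at z = 0. Lengths are in m, angles in rad, forces in N, time in s.
With the tool pointing down it reaches from about 0.325 to 0.875 m from the base axis. Payload 4.4 kg.
Tool frame: the origin (TCP) lies midway between the tips of the shut fingers; the grasp point (between the pads) lies 19 mm behind it; z points along the fingers, y is the line along which they close (so a half turn about z gives the same grasp; the last joint's range is limited). The gripper opens to 85 mm and grips with 20 to 120 N. Pads are 22 mm wide; open, the fingers measure 114 mm over their backs; the gripper's body (76 mm by 85 mm) begins 54 mm behind the grasp point. The pads swing forward as they close: fully open they stand 13 mm farther back than shut.
Start: joints at [-1.278, 0.207, 1.542, -0, 1.393, -0.15], TCP at [0.247, -0.519, 0.203] pointing down, gripper open.
Joint ranges: [-2.73, 2.73], [-0.86, 2.22], [0.23, 2.46], [-1.11, 4.25], [0.08, 2.63], [-2.82, 2.82]. Speed limits (rad/s): [2.79, 2.79, 3.14, 3.14, 3.14, 3.14].

### API

Orientations are given as a rotation vector (axis times angle).
In Python, from plant import r gives the robot as it stands. The module is installed in compiled form; this text tells all that it offers. Calls block until the motion is done:
- r.move_to(position, orientation): joint-space move of the TCP to a pose.
- r.move_linear(position, rotation=None, rate=0.15): straight line of the TCP; rotation=None keeps the orientation; rate is the mean speed in m/s.
- r.goto_joints(angles): joint-space move.
- r.command_gripper(opening, f_grip=None): finger opening in m; f_grip is the grip in N (None keeps the last); returns when the fingers have stopped.
- r.wait(seconds).
- r.inverse_kinematics(position, orientation): joint angles nearest the present ones, or None.
- r.sense(): the state.
- r.get_image(name): name is "scene" or "top" or "wrist"; returns the picture (384x512x3 uint8, red, green, blue); there is no depth.
- r.camera_model(name): a dict with "fovy" (degrees; the focal length in pixels is half the picture's height over the tangent of half this angle, whatever the lens; pixels are square), "cx", "cy" (the principal point, pixels), "R" (3x3) and "t" (3): a world point X has camera coordinates R X + t. Camera axes: x right, y down, z forward; pixel columns grow to the right and rows downward; lengths in m; the calibration is good to about 2 mm. The wrist camera is an equidistant fisheye: a pixel r from the principal point sees the ray r / f radians off the axis. A picture is of the moment at which its call begins: read the wrist's pose just before it. camera_model takes no time and is no camera call; for the wrist camera it gives the pose at the moment of the call.
A pose or a line that the arm cannot do raises r.Unreachable and nothing moves.
- r.finish_job(): hands the job in; it is judged then, once.
Trained networks look in the newest picture that a camera, given by its name, has taken for a name from the list of things; names that differ only in an ending like _2 or _b are one class to them, and where a whole thing is asked for, a point or a joint stands for the part that bears it (a point fixed in the world has none). Each returns a list of dicts, best first, with "confidence" (0 to 1); they miss things now and then, are a little off and sometimes report something else, mostly with a low value. They report only what shows in the picture. A call takes as long as a camera call. They do not tell look-alikes from the thing itself.
- r.outline_of(label, camera): "mask" (384x512 bool, what is visible of it) and "centre" ([column, row] in pixels, amid what is visible of it).
- r.mark_of(label, camera): "centre" ([column, row] in pixels: a listed point, or the origin of a listed thing).
The state is a dict: "clock": time; "joint_pos": joint angles; "qd": joint speeds; "joint_torque": joint torques, N m; "tool_pos": TCP position; "tcp_rot": TCP orientation; "contact_force": force on the tool from outside, world axes, zero at the start; "moment": the same for the moment, N m; "opening": finger opening in m; "grip_force": force on a finger pad.
Only numpy, scipy, OpenCV 4.12 (cv2) and the standard library are available. Lean on these libraries where they do the work, as an engineer would, in place of code of your own. Each camera call takes 0.05 s, during which the arm holds its last target. There are 200 camera calls.

### The job

The parts tray on the bench has one sliding divider, and an offcut already lies at its right-hand end. Slide the divider to the right, towards the offcut, until the bay on the left is long enough for the longer of the two square turning blanks that lie in front of the tray, then lay that blank flat and lengthwise in the left bay. The offcut stays flat in the right bay, with the divider between the two.

Things in the scene. Friction and masses are not known exactly. Their poses are not given: they have to be found in the camera images.
- tray: Fixed open plywood tray, 116 mm wide (its x) by 376 mm long (its y) by 42 mm high, walls and floor 8 mm thick, so 100 x 360 mm inside. Origin at the centre of its underside on the bench; z up. Its +y end is the left-hand end seen from the robot, its -y end the right-hand end, where the offcut lies. It stands long side across in front of the robot, turned up to 12 degrees. A lathe 0.33 m high stands fixed to the left of the work.
- divider (a joint): Position of the tray's sliding wooden divider along the tray's y, in m: 0 is the middle of the tray, positive towards the left (+y) end, limits -0.12 and 0.12. It starts between 0 and 0.10, too far left for the long blank. The divider is a 6 mm panel across the tray with a 14 mm thick saddle bar over both side walls; it slides with about 2.5 N of friction and stays where it is left. Between about -0.084 and -0.033 both parts fit their bays.
- divider_grip (a point): Point in the divider's upright grip, 70 mm above the bench: a wooden tab 44 mm wide (tray x), 14 mm thick (tray y), rising from 52 to 86 mm above the bench, in the middle of the tray's width. Axes as the tray's. It can be pinched from above across its 14 mm thickness.
- blank_mid (a point): Centre (half-way up) of the longer square turning blank, light wood, 210 x 28 x 28 mm, 0.11 kg, lying loose on the bench between tray and robot, lengthwise roughly across in front of the robot. The point's x axis runs along its length, z is up. A similar but shorter blank (160 x 25 x 25 mm) lies near it and is not needed.
- offcut_mid (a point): Centre (half-way up) of the loose wooden offcut block, 81 x 36 x 26 mm, 0.04 kg, lying on the tray floor at the right-hand end, about lengthwise. The point's x axis runs along its length, z is up.
Not all that is in view belongs to the job. Leave any purple look-alike of the part that bears offcut_mid alone.

How it is judged:
By the outcome, as a careful person would: the job done as asked, in the order asked, and still so for the second after the job is handed in, with the robot touching nothing.
It also fails if it takes over 53 s, if anything falls off the work surface, if the arm or the gripper's body presses on something with over 40 N, if the wrist force passes 120 N, or if a joint passes its speed limit or range.

## Working session

There is one attempt and no reset: what is moved stays moved. The work goes in short steps, each a Python script; the robot and the scene stay as the last script left them, time stands still between calls to the robot, and variables do not carry over. Pictures are saved under pics/ and viewed, at most 10 in all, crops included, and the job is handed in when it is done.

```bash
mkdir -p pics
cat > h.py <<'E'
import numpy as np, cv2
from scipy.spatial.transform import Rotation as Ro
from plant import r
def ray(cam,px):
    m=r.camera_model(cam); f=192/np.tan(np.radians(m["fovy"])/2)
    d=np.array([(px[0]-m["cx"])/f,(px[1]-m["cy"])/f,1.0])
    if cam=="wrist":
        a=np.hypot(d[0],d[1]); d=np.array([d[0]/a*np.sin(a),d[1]/a*np.sin(a),np.cos(a)]) if a>0 else d
    R=np.array(m["R"]); t=np.array(m["t"]); return -R.T@t, R.T@d
def at_z(cam,px,z):
    o,d=ray(cam,px); return o+d*(z-o[2])/d[2]
def down(yaw):  # tool z down, tool y (closing line) at angle yaw in world xy
    y=np.array([np.cos(yaw),np.sin(yaw),0]); z=np.array([0,0,-1.]); x=np.cross(y,z)
    return Ro.from_matrix(np.c_[x,y,z]).as_rotvec()
def save(img,name): cv2.imwrite("pics/"+name,cv2.cvtColor(img,cv2.COLOR_RGB2BGR))
E
python3 - <<'E'
from h import *
T=r.get_image("top"); S=r.get_image("scene"); 
save(T,"top0.png"); save(S,"scene0.png")
Z={"tray":0,"divider_grip":.07,"blank_mid":.014,"offcut_mid":.021}
for c in("top","scene"):
  print(c,r.camera_model(c)["t"])
  for l in Z:
    for d in r.mark_of(l,c): print(l,np.round(d["centre"]),round(d["confidence"],2),at_z(c,d["centre"],Z[l]).round(4))
  for l in("tray","blank_mid","offcut_mid","divider"):
    for d in r.outline_of(l,c):
      cs=max(cv2.findContours(d["mask"].astype(np.uint8),0,2)[0],key=cv2.contourArea)
      b=cv2.boxPoints(cv2.minAreaRect(cs)); z={"tray":.042,"blank_mid":.028,"offcut_mid":.034,"divider":.05}[l]
      print("out",l,round(d["confidence"],2),np.round(d["centre"]),b.round(0).tolist(),[at_z(c,p,z)[:2].round(3).tolist() for p in b])
print(r.sense()["clock"])
E
```

```text
top [0.0913008  0.51779072 0.87312739]
tray [273. 141.] 0.83 [0.6279 0.0767 0.    ]
divider_grip [236. 132.] 0.84 [0.6337 0.1597 0.07  ]
blank_mid [308. 222.] 0.62 [ 0.4406 -0.0052  0.014 ]
offcut_mid [150. 251.] 0.89 [0.3714 0.3481 0.021 ]
offcut_mid [331. 141.] 0.62 [ 0.6276 -0.0551  0.021 ]
out tray 0.65 [270. 138.] [[188.0, 156.0], [195.0, 98.0], [363.0, 117.0], [357.0, 175.0]] [[0.583, 0.266], [0.715, 0.255], [0.679, -0.123], [0.548, -0.108]]
out blank_mid 0.95 [311. 224.] [[261.0, 222.0], [265.0, 208.0], [357.0, 229.0], [354.0, 243.0]] [[0.44, 0.102], [0.472, 0.094], [0.427, -0.112], [0.395, -0.105]]
out offcut_mid 0.94 [150. 247.] [[128.0, 247.0], [165.0, 233.0], [171.0, 249.0], [135.0, 263.0]] [[0.382, 0.393], [0.413, 0.314], [0.377, 0.299], [0.347, 0.378]]
out offcut_mid 0.82 [332. 141.] [[313.0, 142.0], [349.0, 129.0], [354.0, 146.0], [318.0, 158.0]] [[0.621, -0.011], [0.651, -0.093], [0.615, -0.106], [0.585, -0.024]]
out divider 0.84 [232. 131.] [[226.0, 161.0], [232.0, 102.0], [240.0, 102.0], [234.0, 161.0]] [[0.574, 0.181], [0.707, 0.17], [0.705, 0.152], [0.572, 0.163]]

[... 402 characters left out ...]
0.106], [0.42, -0.124], [0.38, -0.078], [0.435, 0.139]]
out blank_mid 0.54 [189. 198.] [[166.0, 191.0], [187.0, 171.0], [223.0, 208.0], [201.0, 228.0]] [[0.724, 0.153], [0.731, 0.054], [0.576, 0.147], [0.579, 0.23]]
out offcut_mid 0.92 [263. 310.] [[247.0, 329.0], [255.0, 284.0], [277.0, 288.0], [269.0, 333.0]] [[0.372, 0.42], [0.405, 0.325], [0.366, 0.315], [0.336, 0.41]]
out offcut_mid 0.91 [248. 164.] [[240.0, 176.0], [243.0, 151.0], [258.0, 152.0], [255.0, 177.0]] [[0.602, 0.02], [0.655, -0.091], [0.616, -0.103], [0.567, 0.009]]
out divider 0.94 [192. 200.] [[166.0, 191.0], [187.0, 171.0], [223.0, 208.0], [201.0, 229.0]] [[0.703, 0.179], [0.71, 0.083], [0.559, 0.174], [0.562, 0.254]]
0.9
```

Run:
```python
import cv2
i=cv2.imread("pics/top0.png")[70:300,100:400]; cv2.imwrite("pics/c1.png",cv2.resize(i,None,fx=2.6,fy=2.6,interpolation=2))
```

```text
(no output)
```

View pics/c1.png

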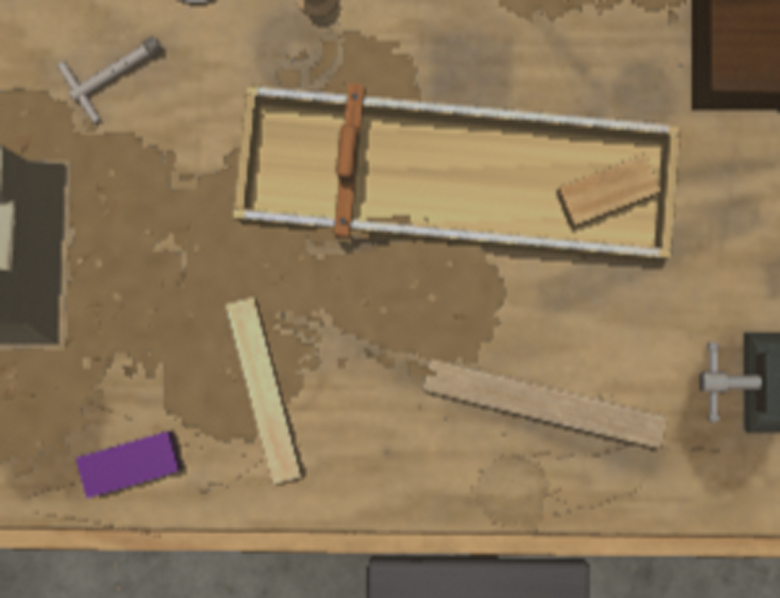

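View pics/scene0.png

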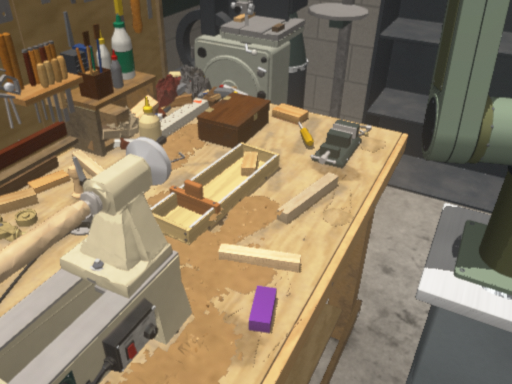

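Top image: the blanks are at px (309,224), about 211 mm long, and at about (202,220), about 163 mm long. The first is the longer one, and c1.png confirms it. The grip is at (236,131). The real offcut is in the tray at (332,141), and the purple look-alike at (150,247) stays untouched. The tray yaw is about -5.4°.

Next I slide the divider.

```bash
cat >> h.py <<'E'
YAW=np.radians(-5.4); C=np.array([.630,.077]); UY=np.array([-np.sin(YAW),np.cos(YAW)])
def rot_near(p,yaw):
    q0=r.sense()["joint_pos"]; best=None
    for k in(0,np.pi):
        q=r.inverse_kinematics(p,down(yaw+k))
        if q is not None:
            s=np.abs(q[5])
            if best is None or s<best[0]: best=(s,down(yaw+k))
    return best[1]
E
python3 - <<'E'
from h import *
g=np.array([.6345,.162]); p=lambda xy,z:[xy[0],xy[1],z]
R=rot_near(p(g,.2),YAW+np.pi/2)
r.move_to(p(g,.18),R); print(r.sense()["clock"],r.sense()["joint_pos"])
r.command_gripper(.06,30)
im=r.get_image("wrist"); save(im,"w1.png")
for d in r.mark_of("divider_grip","wrist"): print(d["centre"],d["confidence"],at_z("wrist",d["centre"],.07).round(4))
for d in r.outline_of("divider","wrist"): print(d["centre"],d["confidence"],at_z("wrist",d["centre"],.07).round(4))
for d in r.mark_of("tray","wrist"): print(d["centre"],d["confidence"],at_z("wrist",d["centre"],0).round(4))
print(r.sense()["clock"])
E
```

```text
3.6667 [ 1.16377178e-01  3.91078807e-01  1.35417761e+00 -3.18709680e-04
  1.39625142e+00 -1.35855161e+00]
[263.2, 175.7] 0.72 [0.6298 0.1667 0.07  ]
[212.4, 176.4] 0.4 [0.6257 0.1168 0.07  ]
[186.3, 172.8] 0.98 [0.6347 0.0716 0.    ]
4.2417
```

View pics/w1.png

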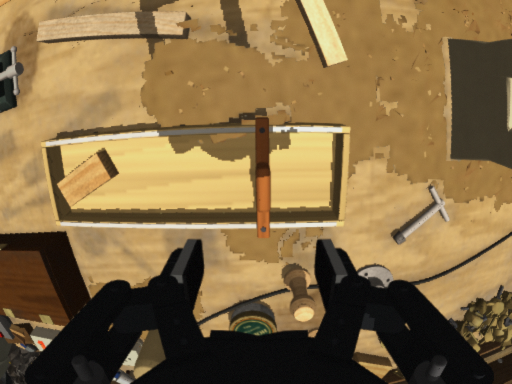

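```bash
sed -i 's/C=np.array(\[.630,.077\])/C=np.array([.631,.076])/' h.py
python3 - <<'E'
from h import *
g=np.array([.633,.1635]); p=lambda xy,z:[xy[0],xy[1],z]
r.move_linear(p(g,.058),rate=.1)
print(r.sense()["contact_force"])
r.command_gripper(0,30); s=r.sense(); print(s["opening"],s["grip_force"],s["contact_force"])
t=np.array(s["tool_pos"]); d=(t[:2]-C)@UY; print("d",d)
n=t[:2]+UY*(-.062-d)
r.move_linear(p(n,t[2]),rate=.08)
s=r.sense(); print(s["opening"],s["contact_force"],s["tool_pos"])
r.command_gripper(.06); r.move_linear(p(n,.2),rate=.15)
b=np.array([.4345,-.005]); by=np.radians(-12.3)
R=rot_near(p(b,.15),by); r.command_gripper(.085)
r.move_to(p(b,.15),R)
T=r.get_image("top"); save(T[70:300,100:400].repeat(2,0).repeat(2,1),"top1.png"); save(r.get_image("wrist"),"w2.png")
for d in r.mark_of("divider_grip","top"): print("grip",d["centre"],(at_z("top",d["centre"],.07)[:2]-C)@UY)
for d in r.mark_of("blank_mid","wrist"): print("bl",d["centre"],d["confidence"],at_z("wrist",d["centre"],.014).round(4))
for d in r.outline_of("blank_mid","wrist"):
  ys,xs=np.nonzero(d["mask"]); P=np.array([at_z("wrist",q,.028)[:2] for q in zip(xs[::5].astype(float),ys[::5].astype(float))])
  (c,w,a)=cv2.minAreaRect(P.astype(np.float32)*1000); print("out",d["confidence"],c,w,a)
print(r.sense()["clock"])
E
```

```text
[-0.61473782  0.08820186 -0.7157405 ]
-0.00026122242931302044 0.0 [-0.1454742   0.00906695 -0.35446124]
d 0.0872870059932859
0.00018886691707825518 [ 0.40828102  0.50416428 -0.05364142] [0.6189442  0.01527981 0.05796687]
grip [232.5, 130.9] 0.09089181865459241
bl [256.9, 175.2] 0.74 [ 0.4335 -0.0054  0.014 ]
out 0.7 (434.96044921875, -5.1197357177734375) (209.1141357421875, 27.451526641845703) 76.8796157836914
11.9667
```

View pics/w2.png

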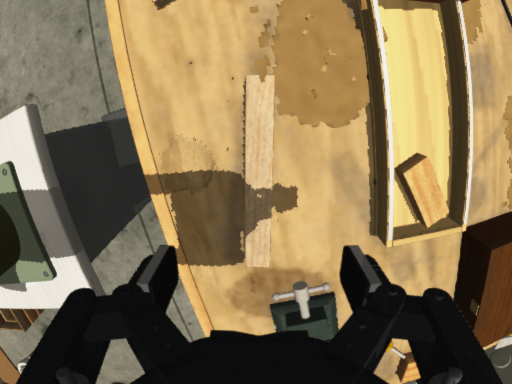

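View pics/top1.png

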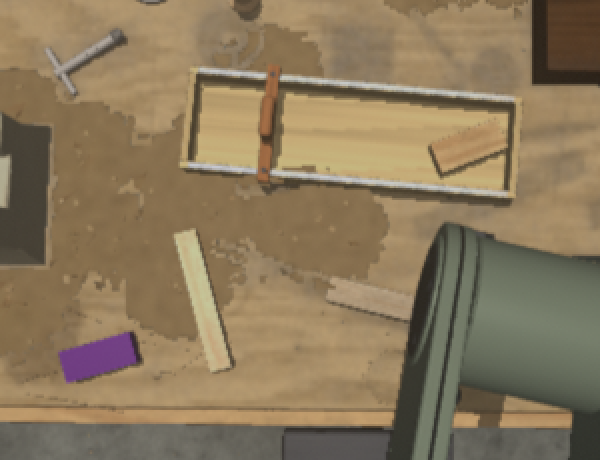

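The grip closed on nothing: opening 0, and the divider is still at px (233,131), d≈0.09. I'll find out why before repeating it.

Run:
```python
from h import *
s=r.sense(); t=np.array(s["tool_pos"]); print(t,Ro.from_rotvec(s["tcp_rot"]).as_matrix().round(3).tolist(),s["opening"])
def proj(cam,X):
    m=r.camera_model(cam); c=np.array(m["R"])@X+m["t"]; f=192/np.tan(np.radians(m["fovy"])/2)
    if cam=="wrist":
        a=np.arctan2(np.hypot(*c[:2]),c[2]); u=c[:2]/np.hypot(*c[:2])*a
    else: u=c[:2]/c[2]
    return u*f+[m["cx"],m["cy"]]
M=Ro.from_rotvec(s["tcp_rot"]).as_matrix()
for k in(-.0425,0,.0425): print("tip",proj("wrist",t+M@[0,k,-.013]))
print("cam",(-np.array(r.camera_model("wrist")["R"]).T@r.camera_model("wrist")["t"]))
print("blank under",proj("wrist",[.4345,-.005,.014]))
for c in("scene","top"):
  print(c,proj(c,t),proj(c,[.633,.1635,.07]),proj(c,[.633,.1635,.052]))
i=r.get_image("scene")[130:250,130:290]; save(cv2.resize(i,None,fx=4,fy=4),"s2.png")
```

```text
[ 0.43489333 -0.00504538  0.15013631] [[0.213, 0.977, 0.0], [0.977, -0.213, -0.0], [0.0, 0.0, -1.0]] 0.08492540670319493
tip [187.42004503 235.89576248]
tip [257.71176878 236.78504672]
tip [328.13748349 236.0392857 ]
cam [0.45217953 0.07120951 0.32179857]
blank under [257.8833272  174.65060816]
scene [312.96087273 144.8742805 ] [195.73364906 188.62767136] [196.1386043  195.47408996]
top [317.12341452 225.94900085] [234.02657643 132.17247548] [234.54690672 133.95521716]
```

View pics/s2.png

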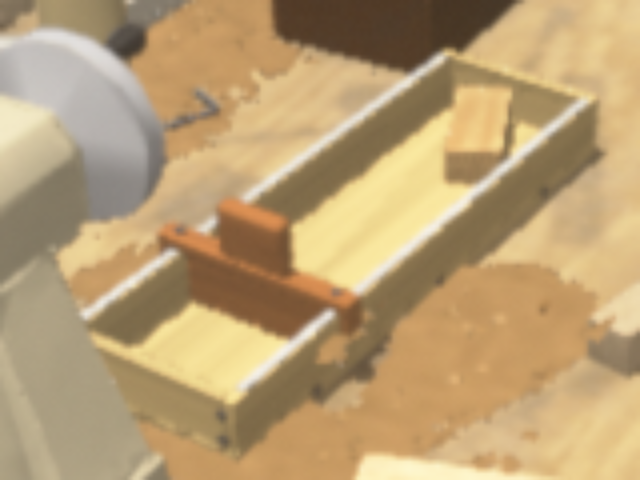

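Run:
```python
from h import *
g=np.array([.6335,.163]); p=lambda xy,z:[xy[0],xy[1],z]
r.move_linear(p([.5,.06],.2),rate=.3)
R=rot_near(p(g,.2),YAW+np.pi/2); r.move_to(p(g,.14),R)
r.move_linear(p(g,.058),rate=.12); s=r.sense(); print(s["tool_pos"],s["opening"],s["contact_force"])
a=r.get_image("scene")[60:260,100:320]; w1=r.get_image("wrist")
r.command_gripper(0,40); s=r.sense(); print(s["opening"],s["grip_force"],s["contact_force"],s["clock"])
b=r.get_image("scene")[60:260,100:320]
w=cv2.resize(w1[110:310,130:390],(390,300))
f=lambda i:cv2.resize(i,(390,354))
save(np.vstack([np.hstack([f(a),f(b)]),np.hstack([w,cv2.resize(r.get_image("wrist")[110:310,130:390],(390,300))])])[:, :][0:600],"s3.png")
```

```text
[0.63432064 0.16308334 0.0588667 ] 0.08488115314408959 [-0.64962071  0.18259604  0.25690861]
3.7426117357885105e-05 0.0 [-0.26288504  0.58244343 -0.95567373] 15.575
```

View pics/s3.png

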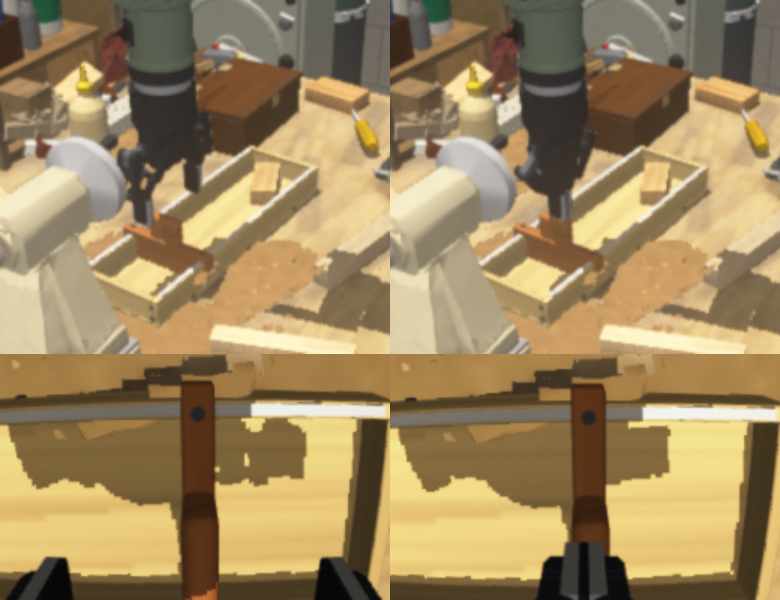

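The shut fingers appear to sit above the tab, so the real tips may be higher than the reported TCP. A gentle probe downward will show by how much.

Run:
```python
from h import *
t=np.array(r.sense()["tool_pos"]); f0=r.sense()["contact_force"][2]
z=t[2]
while z>.03:
    z-=.002; r.move_linear([t[0],t[1],z],rate=.05); s=r.sense()
    if abs(s["contact_force"][2]-f0)>4: break
print(z,s["tool_pos"],s["contact_force"],s["moment"],s["clock"])
r.move_linear([t[0],t[1],z+.03],rate=.15)
i=r.get_image("scene")[150:220,160:240]; save(cv2.resize(i,None,fx=7,fy=7),"s4.png")
```

```text
0.05589907195193597 [0.63374901 0.16305024 0.05766561] [-2.98748995 -0.9076691   6.85980589] [-0.16533437  0.57742705  0.03556012] 15.925
```

The probe met the tab top (86 mm) at a reported z of 0.058, so the true tips are 28 mm higher than reported. I'll correct every height by -28 mm and redo the slide.

```bash
cat >> h.py <<'E'
OFF=.028
def guarded(xy,z,step=.004,lim=5,rate=.06):
    """descend to true tip height z in steps, stop on contact"""
    f0=np.array(r.sense()["contact_force"]); zz=r.sense()["tool_pos"][2]
    while zz>z-OFF+1e-6:
        zz=max(z-OFF,zz-step); r.move_linear([xy[0],xy[1],zz],rate=rate)
        if np.linalg.norm(np.array(r.sense()["contact_force"])-f0)>lim: print("contact at",zz+OFF); return False
    return True
E
python3 - <<'E'
from h import *
t=np.array(r.sense()["tool_pos"]); g=t[:2]
r.move_linear([*g,.098-OFF+.03],rate=.15)
r.command_gripper(.06,40)
print(guarded(g,.058,step=.01,rate=.1))
r.command_gripper(0,40); s=r.sense(); print(s["opening"],s["grip_force"],s["contact_force"])
if s["opening"]>.008:
    t=np.array(s["tool_pos"]); d=(t[:2]-C)@UY; n=t[:2]+UY*(-.062-d)
    r.move_linear([*n,t[2]],rate=.09)
    s=r.sense(); print(d,s["opening"],s["contact_force"],s["tool_pos"])
    r.command_gripper(.06); r.move_linear([*n,.16],rate=.2); r.command_gripper(.085)
    b=np.array([.4345,-.0053])
    r.move_to([*b,.10],rot_near([*b,.10],np.radians(-12.8)))
    T=r.get_image("top")
    for l in("divider_grip","tray"):
      for d in r.mark_of(l,"top"): print(l,d["centre"],at_z("top",d["centre"],.07 if l!="tray" else 0),(at_z("top",d["centre"],.07)[:2]-C)@UY)
    save(T[70:300,100:400].repeat(2,0).repeat(2,1),"top2.png")
print(r.sense()["clock"])
E
```

```text
True
0.013749048016247956 40.13601779937744 [-0.0270512   1.57736576  1.61800934]
0.08726690236008944 0.01360660679192985 [ 8.8582296   0.73288094 -3.26633296] [0.62203937 0.01223957 0.03066393]
divider_grip [305.9, 136.0] [0.62697796 0.00797125 0.07      ] -0.06810534199941581
divider_grip [273.9, 141.2] [0.6145488  0.07709629 0.07      ] -0.0004567703746057865
tray [275.4, 138.8] [0.63419225 0.07119187 0.        ] -0.003128431369131922
24.4583
```

View pics/top2.png

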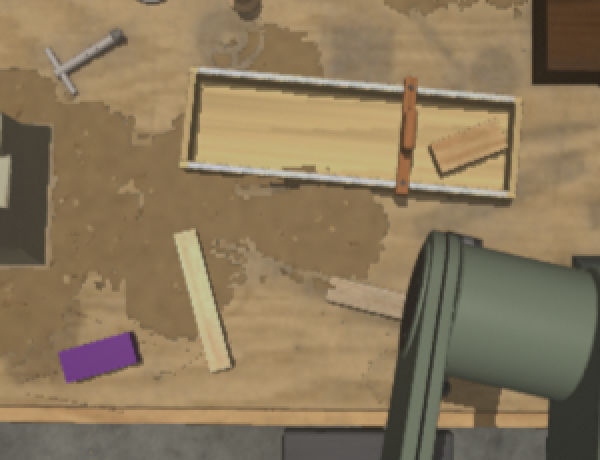

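The divider now sits at d≈-0.065, crop px (407,137), with a clear gap to the untouched offcut. Next I pick the long blank.

Run:
```python
from h import *
b=np.array(r.sense()["tool_pos"])[:2]; b=np.array([.4345,-.0053])
r.move_linear([*b,.045-OFF],rate=.15)
ok=guarded(b,.009,step=.009,rate=.1)
r.command_gripper(0,50); s=r.sense(); print(ok,s["opening"],s["grip_force"],s["contact_force"],s["clock"])
if s["opening"]>.02:
    z0=s["tool_pos"][2]; r.move_linear([*b,z0+.03],rate=.15); s=r.sense(); print(s["opening"],s["contact_force"],s["moment"],z0)
    r.move_linear([*b,.13],rate=.25)
    q=C+UY*.061; yw=YAW
    R=min((down(yw),down(yw+np.pi)),key=lambda v:(Ro.from_rotvec(v).inv()*Ro.from_rotvec(s["tcp_rot"])).magnitude())
    r.move_to([*q,.13],R)
    T=r.get_image("top"); save(T[70:300,100:400].repeat(2,0).repeat(2,1),"top3.png")
    save(np.hstack([r.get_image("wrist")[40:340,60:460],T[70:300,100:400][:,:][0:230].repeat(1,0) if 0 else cv2.resize(T[70:300,150:380],(300,300))]),"w3.png")
print(r.sense()["tool_pos"],r.sense()["clock"])
```

```text
True 0.026941331287333 50.93569278717041 [0.48459162 0.26762055 1.92747828] 26.975
0.02716017879133291 [-0.10421169 -0.48664359 -0.89172826] [0.03320453 0.00480216 0.00217873] -0.018761314039186357
[0.63558283 0.13547219 0.1294859 ] 29.025
```

View pics/w3.png

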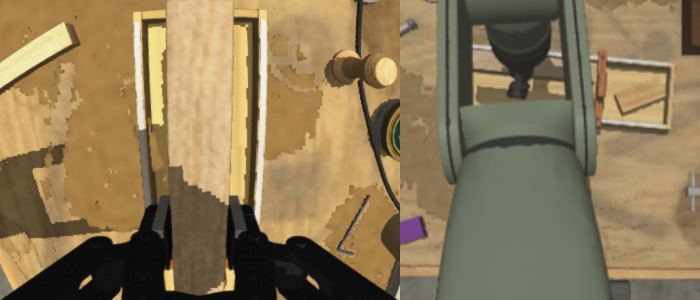

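Wrist view: the blank is held and lies lengthwise along the tray. The tray's left outer corners are at about px (195,52) and (327,52), so I'll check them against the target before lowering.

Run:
```python
from h import *
UX=np.array([UY[1],-UY[0]])
for px in((195,52),(327,52),(198,170),(324,170)):
    v=at_z("wrist",px,.042)[:2]-C; print(px,"x",round(v@UX,4),"y",round(v@UY,4))
```

```text
(195, 52) x -0.0556 y 0.1824
(327, 52) x 0.0585 y 0.1826
(198, 170) x -0.0558 y 0.0765
(324, 170) x 0.0587 y 0.0765
```

Run:
```python
from h import *
UX=np.array([UY[1],-UY[0]]); q=C+UY*.058+UX*.0015
r.move_linear([*q,.055],rate=.2)
ok=guarded(q,-.0188+.009+OFF,step=.01,lim=8,rate=.1); s=r.sense(); print(ok,s["tool_pos"],s["contact_force"])
if ok or s["tool_pos"][2]<-.004:
    r.command_gripper(.05); t=s["tool_pos"]
    r.move_linear([t[0],t[1],.12],rate=.2); print(r.sense()["contact_force"])
    r.move_to([.45,-.25,.22],s["tcp_rot"])
    T=r.get_image("top"); save(cv2.resize(T[80:220,160:400],None,fx=3.2,fy=3.2),"top4.png")
    for d in r.outline_of("blank_mid","top"):
      ys,xs=np.nonzero(d["mask"]); print(d["confidence"],[ [round(float(k@u),4) for u in (UX,UY)] for k in (at_z("top",[xs.mean(),ys.mean()],.036)[:2]-C,)])
print(r.sense()["clock"])
```

```text
True [ 0.6375895   0.13355605 -0.0101854 ] [ 0.25783126 -0.01343801 -0.87689869]
[-0.00564594 -0.57769676 -0.78514267]
0.85 [[-0.0014, 0.0588]]
0.71 [[0.0002, -0.1352]]
34.1583
```

View pics/top4.png

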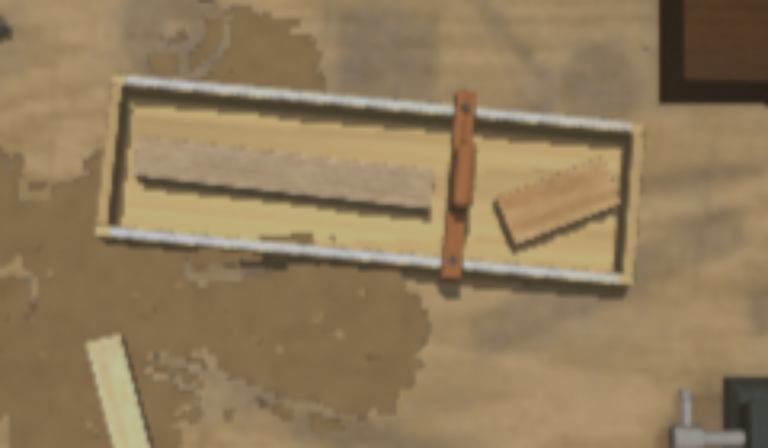

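The blank lies flat in the left bay, px (135–430, 175), clear of both the wall and the divider. The offcut is flat in the right bay at (555,200), and the robot is clear.

```bash
python3 -c "
from plant import r
print(r.finish_job())"
```

```text
the job is handed in; nothing more can be done
None
```

I slid the divider right to about -0.06 and laid the 210 mm blank flat and lengthwise in the left bay; the offcut is still flat in the right bay, and I handed the job in at about 34 s of the 53 s allowed.

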